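Set the clipper blade to the gauge with the handwheel

TASK

Lift the lever arch on the setting fixture fully up to spring the lock rings open, then turn the handwheel, regrasping as often as needed, until the front edge of the clipper's blade is level with the point of the gauge. Then press the arch fully down again to lock the slide without losing the setting. Move the slide only by the handwheel, not by pushing the clipper or slide, and leave the other things where they are.

Things in the scene. Friction and masses are not known exactly. Their poses are not given: they have to be found in the camera images.
- fixture: clipper setting fixture fixed to the cart top: grey bed 245 x 340 x 20 mm, top at 20 mm. Origin under the bed's middle on the cart top; x points across the bed away from the robot's side, y along the slide's travel (to the left as seen from the robot), z up. Only x, y and yaw vary. All 'x', 'y' below are these axes. It does not move during the job
- wheel_centre (a point): point on the vertical axis of the steel handwheel, half-way up its rim. The wheel lies flat on the robot's side of the bed at the left: solid disc with a ribbed rim 60 mm in diameter, 24 mm high (rim from 70 to 94 mm above the cart top, hub top 96 mm), on a post 34 mm in diameter, with a short white line on its face; no crank. 82 mm above the cart top at x -62, y +85 mm of the fixture
- handwheel (a joint): angle of the handwheel, rad, 0 at the start, grows clockwise seen from above, stops at 0 and 5.4. Each rad clockwise drives the slide 12 mm toward +y. Dry friction torque about 0.2 N m; stays where it is left
- blade_edge (a point): the end nearest the gauge of the blade's front edge. The blade, 44 mm wide along x, is at the +y end of the 165 mm long gold-toned clipper clamped on the slide; its front edge runs along x, 62 mm above the cart top. The slide runs on the far half of the bed, the clipper's top about 85 mm above the cart top, its near side at x +14 mm. The point moves with the slide
- gauge_tip (a point): point of the fixed gauge's pointer (a 3 mm wide steel nib on a dark post 51 mm tall at the far edge of the bed), which points to -x at the blade's path, 62 mm above the cart top, 8 mm beyond the end of the blade. Axes as the fixture's. At the start it is 30 to 52 mm further along +y than the blade edge
- arch (a joint): angle of the lever arch lock, rad: 0 pressed fully down (rings closed; as found), 1.3 fully up (rings sprung open). Friction hinge of 0.12 N m, stays where it is left
- arch_tab (a point): centre of the tab at the free end of the steel lever arch. Tab 32 mm along the lever, 22 mm wide (along y), 10 mm thick. Lever down: the tab points to -x, its centre 85 mm from the hinge toward -x, 6 mm above hinge height, i.e. 56 mm above the cart top, with 31 mm free beneath it over the bed. Lifting swings the tab up and over toward +x about the hinge
- arch_hinge (a point): middle of the arch's level hinge axis, which runs along y; 50 mm above the cart top, at x -35, y -80 mm of the fixture
- guard: bystander: black clipper guard, 30 x 46 x 20 mm, lying loose on the fixture's bed between arch and handwheel; origin at the centre of its underside
- comb: bystander: black fine-tooth comb 180 x 27 x 5 mm lying on the mat; origin at the centre of its underside
- brush: bystander: brush with a dark wooden handle, 170 mm long, lying on the mat
- spray_bottle: bystander: red spray bottle, 72 mm wide, 190 mm tall, standing left of the fixture; origin at the centre of its underside
- mug: bystander: white shaving mug, 76 mm wide, 85 mm tall, left of the fixture; origin at the centre of its underside
- jar: bystander: glass jar 72 mm wide, 75 mm tall, standing on the mat; origin at the centre of its underside
- tin: bystander: aluminium tin 64 mm wide, 60 mm tall, left of the fixture; origin at the centre of its underside
- mat: bystander: blue silicone mat 200 x 240 x 4 mm fixed to the cart top right of the fixture; origin under its centre
- slide: aluminium slide, 62 x 130 mm, carrying the clipper in four cheeks; origin 60 mm to -y of the fixture's middle at the start, at bed height, 85 mm to -y of the blade edge; a steel rod beside it (x 0, 45 mm above the cart top) runs through the lock rings

How it is judged:
By the outcome, as a careful person would: the job done as asked, in the order asked, and still so for the second after the job is handed in, with the robot touching nothing.
It also fails if it takes over 72 s, if anything falls off the work surface, if the arm or the gripper's body presses on something with over 40 N, if the wrist force passes 120 N, or if a joint passes its speed limit or range.

ROBOT

A 6-joint arm with a two-finger parallel gripper is mounted at the origin on the work surface. World frame = base frame: x ahead of the robot, y to its left, z up, the work surface at z = 0. Lengths are in m, angles in rad, forces in N, time in s.
With the tool pointing down it reaches from about 0.35 to 0.775 m from the base axis. Payload 7.3 kg.
Tool frame: the origin (TCP) lies on the centre line of the jaws, within the pads' length; the fingertips stand 11 mm ahead of it and the grasp point (between the pads) lies 8 mm behind it; y points along the fingers, z is the direction in which the jaws open and shut, and the axes are right-handed (so a half turn about y gives the same grasp; the last joint's range is limited). The gripper opens to 92 mm and grips with 3 to 60 N. Pads are 19 mm wide; open, the fingers measure 130 mm over their backs; the gripper's body (75 mm by 190 mm) begins 47 mm behind the grasp point.
Start: joints at [-1.392, 0.342, 1.524, -0, 1.275, -0.146], TCP at [0.168, -0.498, 0.238] pointing down, gripper open.
Joint ranges: [-2.53, 2.53], [-0.77, 2.02], [0.04, 2.7], [-1, 4.14], [0.28, 2.66], [-3.11, 3.11]. Speed limits (rad/s): [2.57, 2.57, 3.14, 3.14, 3.14, 3.14].

INTERFACE

Orientations are given as [roll, pitch, yaw] about the fixed x, y, z axes, in that order (R = Rz(yaw) Ry(pitch) Rx(roll)).
In Python, from cell import robot, cams gives the robot as it stands.
- The arm moves only by the tool apply_moves, never from a script. Its argument "plan" is a list of rows, each a list of 7 numbers: the shift along the tool's x, y, z in m, then the turn, a rotation vector about the tool's x, y, z in degrees, then the gripper command: -1 is fully open, 1 is shut, values between are in proportion. A call has exactly 5 rows; each row is the pose to reach, as a shift and turn from the pose commanded when the call began, along the tool's axes at that moment; what a row does not reach only later rows make up. A row lasts 1/8 s, in which the tool goes at most 62.5 mm and 10.7 degrees, less where a joint would pass 70% of its speed; a pose out of reach is approached as far as the arm can. A call with a gripper value outside its range is refused whole. The fingers move at their own pace and stop on an object; "squeeze" is the grip in N (left out, the last holds). Time passes only in rows, so rows that repeat a pose let the fingers close, or fill a call up. It gives the time, the measured TCP pose, the force and the opening at its end, in the units of the state.
- robot.observe(): the state, without advancing time (a new reading comes with each control period).
- cams.read_camera(name): name is "scene" or "top"; returns the picture (400x640x3 uint8, blue, green, red); there is no depth.
- cams.calibration(name): a dict with "fx", "fy", "cx", "cy" (pixels), "extrinsics" (4x4, takes a point from world to camera coordinates). Camera axes: x right, y up, looking along -z (the intrinsics and any distortion apply to the point x, -y, -z); pixel columns grow to the right and rows downward; lengths in m; the calibration is good to about 2 mm. A picture is of the moment at which its call begins. calibration takes no time and is no camera call.
- robot.hand_in(): hands the job in, once; it reports no verdict.
The state is a dict: "time": time; "qpos": joint angles; "qvel": joint speeds; "joint_efforts": joint torques, N m; "tool_pos": TCP position; "tool_rot": TCP orientation; "contact_force": force on the tool from outside, world axes, zero at the start; "torque": the same for the moment, N m; "opening": finger opening in m.
Only numpy, scipy, OpenCV 4.12 (cv2) and the standard library are available. Lean on these libraries where they do the work, as an engineer would, in place of code of your own. Each camera call takes 0.05 s, during which the arm holds its last target. There are 200 camera calls.

## Working session

There is one attempt and no reset: what is moved stays moved. The work goes in short steps, Python scripts to look and compute and a tool call to move; the robot and the scene stay as the last step left them, time stands still between calls to the robot, and variables do not carry over. Pictures are saved under pics/ and viewed, about 8 in all and at most 12, crops included, and the job is handed in when it is done.

Besides the shell and the picture viewer there is one more tool, called after "Call:" in YAML: its name, and indented under it one key for each argument. apply_moves: Moves the arm, as the interface text tells. Its arguments: {"type":"object","properties":{"plan":{"type":"array","items":{"type":"array","items":{"type":"number"}}},"squeeze":{"type":"number"}},"required":["plan"]}

```bash
ls; mkdir -p pics; python3 - <<'E'
from cell import robot,cams
import cv2,numpy as np
np.set_printoptions(precision=4,suppress=True)
print(robot.observe())
for n in("scene","top"):
    c=cams.calibration(n);print(n,c);cv2.imwrite(f"pics/{n}0.png",cams.read_camera(n))
E
```

```text
pics
{'time': 0.0, 'qpos': array([-1.392 ,  0.3427,  1.525 ,  0.    ,  1.2754, -0.146 ]), 'qvel': array([ 0.0004, -0.0012, -0.0002, -0.001 ,  0.0004, -0.0015]), 'joint_efforts': array([  0.0007, -43.1238, -24.4221,   0.0718,   0.0559,  -0.0001]), 'tool_pos': array([ 0.1675, -0.4972,  0.237 ]), 'tool_rot': array([-1.5724,  0.0002, -2.8168]), 'contact_force': array([-0.1204, -0.1225,  0.2866]), 'torque': array([-0.023 ,  0.0247, -0.0006]), 'opening': 0.09174250202998407}
scene {'fx': 410.78538340501245, 'fy': 410.78538340501245, 'cx': 316.78711240059033, 'cy': 200.8292241450247, 'extrinsics': array([[-0.2902,  0.9569, -0.0091,  0.1381],
       [-0.6365, -0.1859,  0.7485,  0.2912],
       [ 0.7146,  0.223 ,  0.6631, -1.4501],
       [ 0.    ,  0.    ,  0.    ,  1.    ]])}
top {'fx': 377.9419426774336, 'fy': 377.9419426774336, 'cx': 316.8304166557781, 'cy': 199.2643461834531, 'extrinsics': array([[-0.0195, -0.9998,  0.0045,  0.0327],
       [ 0.991 , -0.0187,  0.1328, -0.577 ],
       [-0.1327,  0.007 ,  0.9911, -1.049 ],
       [ 0.    ,  0.    ,  0.    ,  1.    ]])}
```

View pics/scene0.png

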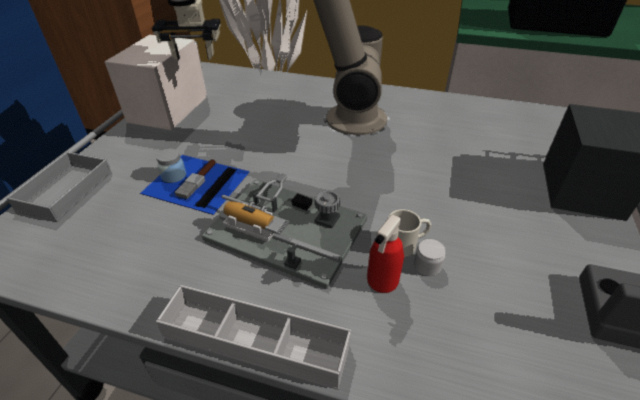

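View pics/top0.png

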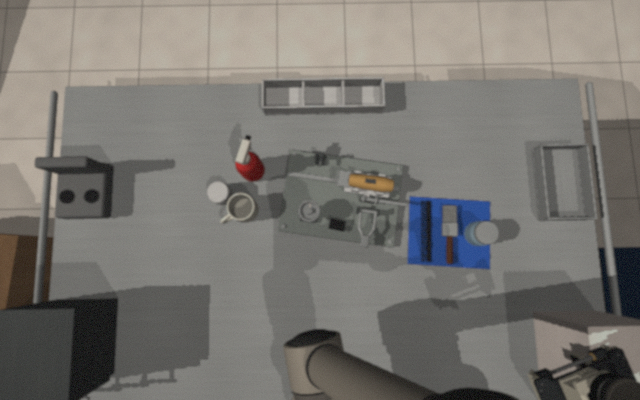

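The scene view shows the fixture at about (200–365, 180–280). The top view shows it at about (278–405, 150–250), with the wheel at (310, 211) and the arch at (367, 225). Next I'll enlarge both.

```bash
cat > h.py <<'E'
from cell import robot,cams
import cv2,numpy as np
np.set_printoptions(precision=4,suppress=True)
def proj(n,P):
    c=cams.calibration(n);E=c["extrinsics"];p=np.atleast_2d(P)@E[:3,:3].T+E[:3,3]
    return np.c_[c["cx"]+c["fx"]*p[:,0]/-p[:,2],c["cy"]+c["fy"]*-p[:,1]/-p[:,2]]
def ray(n,uv,z):
    c=cams.calibration(n);E=c["extrinsics"];R=E[:3,:3];o=-R.T@E[:3,3]
    d=R.T@np.array([(uv[0]-c["cx"])/c["fx"],-(uv[1]-c["cy"])/c["fy"],-1]);return o+d*(z-o[2])/d[2]
def crop(img,x0,y0,x1,y1,s,f):
    cv2.imwrite("pics/"+f,cv2.resize(img[y0:y1,x0:x1],None,fx=s,fy=s,interpolation=cv2.INTER_CUBIC))
E
python3 - <<'E'
from h import *
crop(cv2.imread("pics/top0.png"),270,140,420,255,5,"t1.png")
crop(cv2.imread("pics/scene0.png"),195,165,375,285,4,"s1.png")
E
```

```text
(no output)
```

View pics/t1.png

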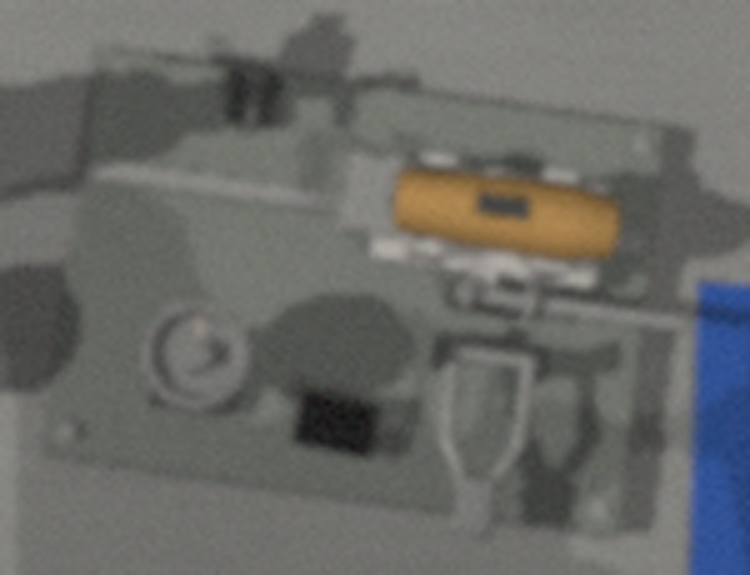

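View pics/s1.png

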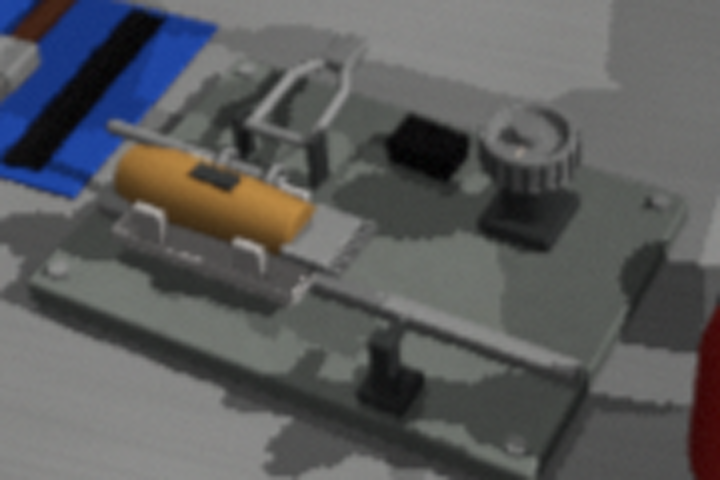

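The top crop shows the wheel centre at (196, 355), the arch tab near (475, 505) and the bed corners at (100, 48), (692, 128), (648, 530) and (48, 458). The blade front edge is at x≈345 and the gauge post at about (252, 95). In the scene crop the wheel top is at (530, 138) and the gauge nib at about (397, 328). Next step is fitting the fixture pose.

```bash
cat >> h.py <<'E'
def unc(U,x0,y0,s): return (np.array(U,float)+.5)/s-.5+[x0,y0]
def F(f,P):
    P=np.atleast_2d(P);c,s=np.cos(f[2]),np.sin(f[2]);return np.c_[f[0]+c*P[:,0]-s*P[:,1],f[1]+s*P[:,0]+c*P[:,1],P[:,2]]
def inv(f,p):
    d=np.array(p)-[f[0],f[1],0];c,s=np.cos(f[2]),np.sin(f[2]);return np.array([c*d[0]+s*d[1],-s*d[0]+c*d[1],d[2]])
E
python3 - <<'E'
from h import *
from scipy.optimize import least_squares
T=[((100,48),(.1225,.17,.02)),((692,128),(.1225,-.17,.02)),((648,530),(-.1225,-.17,.02)),((48,458),(-.1225,.17,.02)),((196,355),(-.062,.085,.094)),((475,505),(-.12,-.08,.061))]
S=[((685,205),(-.1225,.17,.02)),((30,283),(.1225,-.17,.02)),((530,138),(-.062,.085,.094)),((362,45),(-.136,-.08,.056))]
ut=unc([a for a,b in T],270,140,5);us=unc([a for a,b in S],195,165,4)
Pt=np.array([b for a,b in T]);Ps=np.array([b for a,b in S])
r=lambda f:np.r_[proj("top",F(f,Pt))-ut,proj("scene",F(f,Ps))-us].ravel()
o=least_squares(r,[.6,0,0],loss="soft_l1");f=o.x;print(f,np.degrees(f[2]));print(r(f).reshape(-1,2))
np.save("f.npy",f)
print("wheel",F(f,[-.062,.085,.082]),"tab",F(f,[-.12,-.08,.056]),"hinge",F(f,[-.035,-.08,.05]))
print("r",np.linalg.norm(F(f,[[-.062,.085,.082],[-.12,-.08,.056]])[:,:2],axis=1))
for nm,U in(("blade a",(346,160)),("blade b",(341,228)),("post",(252,95))): print(nm,inv(f,ray("top",unc(U,270,140,5),.062)))
for nm,U in(("blade scene end",(345,272)),("blade2",(375,228)),("nib",(397,328)),("posttop",(385,335))): print(nm,inv(f,ray("scene",unc(U,195,165,4),.062)))
E
```

```text
[ 0.5868 -0.0491 -0.1582] -9.066741945342278
[[ 0.0399 -0.8579]
 [-4.9622 -1.2971]
 [-5.3598  0.7276]
 [-2.074  -1.2517]
 [-0.0658  0.1727]
 [ 0.2037  0.1747]
 [ 0.4571 -2.1661]
 [-2.3783 -0.4116]
 [-0.5879 -2.5232]
 [-2.0426 -1.7489]]
wheel [[0.5389 0.0447 0.082 ]] tab [[ 0.4557 -0.1091  0.056 ]] hinge [[ 0.5396 -0.1225  0.05  ]]
r [0.5408 0.4685]
blade a [0.0638 0.0172 0.062 ]
blade b [0.0246 0.0148 0.062 ]
post [0.0938 0.0753 0.062 ]
blade scene end [0.0646 0.0279 0.062 ]
blade2 [0.0254 0.026  0.062 ]
nib [0.0898 0.0755 0.062 ]
posttop [0.0973 0.072  0.062 ]
```

```bash
python3 - <<'E'
from h import *
from scipy.optimize import least_squares
T=[((100,48),(.1225,.17,.02)),((196,355),(-.062,.085,.094)),((475,505),(-.12,-.08,.061)),((346,160),(.064,.025,.062)),((341,228),(.02,.025,.062))]
S=[((685,205),(-.1225,.17,.02)),((30,283),(.1225,-.17,.02)),((530,138),(-.062,.085,.094)),((362,45),(-.136,-.08,.056)),((345,272),(.064,.025,.062)),((375,228),(.02,.025,.062))]
ut=unc([a for a,b in T],270,140,5);us=unc([a for a,b in S],195,165,4)
Pt=np.array([b for a,b in T]);Ps=np.array([b for a,b in S])
r=lambda f:np.r_[proj("top",F(f,Pt))-ut,proj("scene",F(f,Ps))-us].ravel()
o=least_squares(r,[.6,0,0],loss="soft_l1");f=o.x;print(f,np.degrees(f[2]));print(r(f).reshape(-1,2))
np.save("f.npy",f)
# overlay
th=np.linspace(0,2*np.pi,60)
bed=[(.1225,.17,.02),(.1225,-.17,.02),(-.1225,-.17,.02),(-.1225,.17,.02),(.1225,.17,.02)]
rim=[(-.062+.03*np.cos(a),.085+.03*np.sin(a),.094) for a in th]
tab=[(-.12+a*.016,-.08+b*.011,.061) for a,b in((1,1),(1,-1),(-1,-1),(-1,1),(1,1))]
bl=[(.02,.025,.062),(.064,.025,.062)]
out=[]
for n,(x0,y0,x1,y1) in(("top",(270,140,420,250)),("scene",(195,165,375,285))):
    s=4;im=cv2.resize(cv2.imread(f"pics/{n}0.png")[y0:y1,x0:x1],None,fx=s,fy=s,interpolation=cv2.INTER_CUBIC)
    for L in(bed,rim,tab,bl):
        p=(proj(n,F(f,L))-[x0,y0]+.5)*s-.5
        cv2.polylines(im,[np.round(p).astype(int)],False,(0,0,255),1)
    im=cv2.resize(im,None,fx=.62,fy=.62); out.append(cv2.copyMakeBorder(im,0,0,0,447-im.shape[1],cv2.BORDER_CONSTANT))
cv2.imwrite("pics/ov.png",np.vstack(out))
E
```

```text
[ 0.5882 -0.0484 -0.1672] -9.58040376780783
[[ 0.2475 -1.7652]
 [-0.488  -0.6552]
 [-0.4779 -0.1406]
 [-2.772  -0.9782]
 [-3.957   0.5165]
 [ 0.7929 -1.2476]
 [-2.3852 -0.493 ]
 [-0.4038 -1.8432]
 [-1.4724 -1.4219]
 [-1.1626 -0.0765]
 [ 0.686  -1.061 ]]
```

View pics/ov.png

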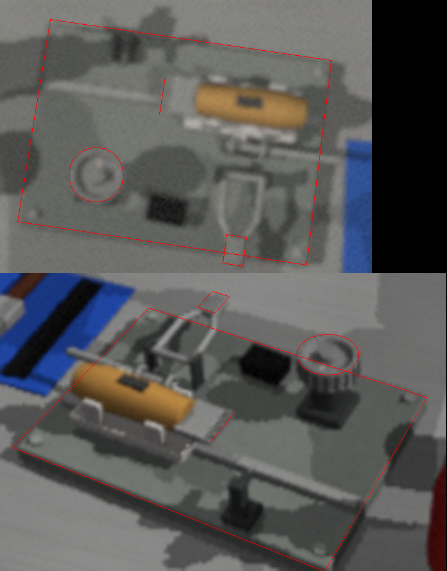

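The overlay puts the bed, wheel and tab within about 3 mm, and the wheel at r≈0.54 m is within reach. For the approach I'll use a small helper that turns waypoints into tool-frame shifts.

```bash
cat >> h.py <<'E'
from scipy.spatial.transform import Rotation as Ro
RT=lambda yaw,tilt=0: Ro.from_euler("xyz",[-np.pi/2,0,yaw])*Ro.from_rotvec([0,0,tilt])
def step(p,R,p2,R2):
    "shift [mm] and turn [deg] in the tool frame at (p,R)"
    return np.r_[R.inv().apply(np.array(p2)-p)*1000,(R.inv()*R2).as_rotvec(degrees=True)].round(1)
def now():
    o=robot.observe();print("t",o["time"],"p",o["tool_pos"],"rpy",o["tool_rot"],"q",o["qpos"],"F",o["contact_force"],"M",o["torque"],"op",o["opening"]);return o
E
python3 - <<'E'
from h import *
f=np.load("f.npy");print("wheel",F(f,[-.062,.085,.074]),"tab",F(f,[-.12,-.08,.048]),"hinge",F(f,[-.035,-.08,.05]))
yj=np.radians(-9.4)-2*np.pi
p=np.array([.168,-.498,.238]);y=-2.8168;T=F(f,[-.12,-.08,.13])[0];yt=np.radians(-9.4)
print("total turn",np.degrees(yt-y))
for k in(1,2,3):
    p2=np.array([.168,-.498,.238])+(T-[.168,-.498,.238])*k/3;y2=-2.8168+(yt+2.8168)*k/3
    print(step(p,RT(y),p2,RT(y2)));p,y=p2,y2
E
```

```text
wheel [[0.5412 0.0458 0.074 ]] tab [[ 0.4566 -0.1073  0.048 ]] hinge [[ 0.5404 -0.1214  0.05  ]]
total turn 151.9907517324503
[-132.7   36.   -92.7   -0.   -50.7    0. ]
[-155.9   36.    43.9    0.   -50.7    0. ]
[-64.9  36.  148.4   0.  -50.7   0. ]
```

Call:
apply_moves:
  plan:
    - [-0.0265,0.007,-0.0185,0,-10.2,0,0]
    - [-0.053,0.014,-0.037,0,-20.4,0,0]
    - [-0.08,0.022,-0.056,0,-30.5,0,0]
    - [-0.106,0.029,-0.074,0,-40.6,0,0]
    - [-0.133,0.036,-0.093,0,-50.7,0,0]
  squeeze: 15

```text
time: 0.72
tool_pos: [0.2644, -0.3659, 0.2012]
tool_rot: [-1.571, 0.0, -1.926]
contact_force: [0.1, -0.2, -0.0]
opening: 0.0478
```

Call:
apply_moves:
  plan:
    - [-0.031,0.007,0.009,0,-10.2,0,0]
    - [-0.062,0.014,0.018,0,-20.4,0,0]
    - [-0.094,0.022,0.026,0,-30.5,0,0]
    - [-0.125,0.029,0.035,0,-40.6,0,0]
    - [-0.156,0.036,0.044,0,-50.7,0,0]

```text
time: 1.35
tool_pos: [0.3606, -0.2356, 0.1653]
tool_rot: [-1.571, 0.0, -1.041]
contact_force: [0.3, -1.0, -0.6]
opening: 0.0462
```

Call:
apply_moves:
  plan:
    - [-0.013,0.007,0.03,0,-10.2,0,0]
    - [-0.026,0.014,0.059,0,-20.4,0,0]
    - [-0.039,0.022,0.089,0,-30.5,0,0]
    - [-0.052,0.029,0.119,0,-40.6,0,0]
    - [-0.065,0.036,0.148,0,-50.7,0,0]

```text
time: 1.98
tool_pos: [0.4563, -0.1053, 0.1292]
tool_rot: [-1.571, 0.001, -0.156]
contact_force: [0.1, -0.6, 0.0]
opening: 0.046
```

```bash
python3 - <<'E'
from h import *
o=now();f=np.load("f.npy")
T=F(f,[-.12,-.08,.048])[0];print(step(o["tool_pos"],Ro.from_euler("xyz",o["tool_rot"]),T,RT(np.radians(-9.4))))
im=cams.read_camera("scene");a=cv2.resize(im[110:270,190:370],None,fx=3,fy=3,interpolation=cv2.INTER_CUBIC)
cv2.imwrite("pics/a1.png",a)
E
```

```text
t 1.975 p [ 0.4563 -0.1053  0.1292] rpy [-1.5708  0.0005 -0.1563] q [-0.3906  0.3657  1.8283 -0.0001  0.9481 -1.805 ] F [ 0.0603 -0.6004  0.0392] M [ 0.1188 -0.1943  0.0635] op 0.046004030910907226
[ 0.7 81.2 -2.  -0.   0.4 -0. ]
```

View pics/a1.png

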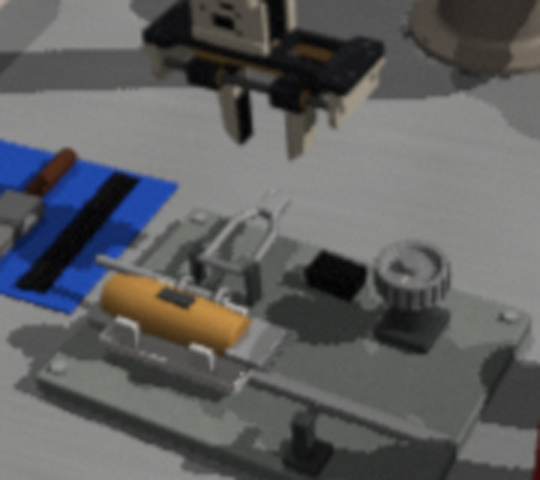

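The fingers, with tips at about (240, 138) and (298, 152), straddle the tab seen below them at about (280, 200). I'll descend and close.

Call:
apply_moves:
  plan:
    - [0,0.03,-0.002,0,0,0,0]
    - [0,0.06,-0.002,0,0,0,0]
    - [0,0.081,-0.002,0,0,0,0]
    - [0,0.081,-0.002,0,0,0,0]
    - [0,0.081,-0.002,0,0,0,0.2]

```text
time: 2.65
tool_pos: [0.4559, -0.1085, 0.0493]
tool_rot: [-1.571, -0.001, -0.162]
contact_force: [-0.1, 0.3, 0.1]
opening: 0.0398
```

Call:
apply_moves:
  plan:
    - [0,0,0,0,0,0,1]
    - [0,0,0,0,0,0,1]
    - [0,0,0,0,0,0,1]
    - [0,0,0,0,0,0,1]
    - [0,0,0,0,0,0,1]

```text
time: 3.28
tool_pos: [0.4562, -0.107, 0.0494]
tool_rot: [-1.569, -0.001, -0.163]
contact_force: [2.8, 8.2, 2.9]
opening: 0.0216
```

```bash
python3 - <<'E'
from h import *
o=now();f=np.load("f.npy")
R=Ro.from_euler("xyz",o["tool_rot"]);p=o["tool_pos"]
g=p+R.apply([0,-.008,0]);print("grasp pt fixture",inv(f,g))
E
python3 - <<'E'
import numpy as np
# arc about hinge: tab centre rel (-85,6)
a=np.radians([0,8,16,24,32,40,48,56,64,70,75,78])
x=-85*np.cos(a)+6*np.sin(a);z=6*np.cos(a)+85*np.sin(a)
print(np.c_[np.degrees(a),x+85,z-6].round(1))
E
```

```text
t 3.275 p [ 0.4562 -0.107   0.0494] rpy [-1.5691 -0.0015 -0.1629] q [-0.3955  0.495   1.9073  0.003   0.7383 -1.8056] F [2.7948 8.1554 2.8623] M [ 1.4955 -0.5873 -0.0432] op 0.02163146551758645
grasp pt fixture [-0.1204 -0.0798  0.0574]
[[ 0.   0.   0. ]
 [ 8.   1.7 11.8]
 [16.   4.9 23.2]
 [24.   9.8 34.1]
 [32.  16.1 44.1]
 [40.  23.7 53.2]
 [48.  32.6 61.2]
 [56.  42.4 67.8]
 [64.  53.1 73. ]
 [70.  61.6 75.9]
 [75.  68.8 77.7]
 [78.  73.2 78.4]]
```

Gripped (21.6 mm, matching the 22 mm tab). Now swing it along the arc.

Call:
apply_moves:
  plan:
    - [0.002,-0.012,0,0,0,0,1]
    - [0.005,-0.023,0,0,0,0,1]
    - [0.01,-0.034,0,0,0,0,1]
    - [0.016,-0.044,0,0,0,0,1]
    - [0.024,-0.053,0,0,0,0,1]

```text
time: 3.9
tool_pos: [0.4775, -0.1103, 0.1016]
tool_rot: [-1.568, 0.005, -0.162]
contact_force: [-2.8, 6.4, -1.8]
opening: 0.0217
```

Call:
apply_moves:
  plan:
    - [0.009,-0.008,0,0,0,0,1]
    - [0.019,-0.0145,0,0,0,0,1]
    - [0.03,-0.02,0,0,0,0,1]
    - [0.038,-0.023,0,0,0,0,1]
    - [0.045,-0.0245,0,0,0,0,1]

```text
time: 4.53
tool_pos: [0.5196, -0.117, 0.1263]
tool_rot: [-1.568, 0.01, -0.161]
contact_force: [-25.1, 7.6, 13.4]
opening: 0.0219
```

```bash
python3 - <<'E'
from h import *
o=now();f=np.load("f.npy")
R=Ro.from_euler("xyz",o["tool_rot"]);p=o["tool_pos"]
g=inv(f,p+R.apply([0,-.008,0]));d=g-[-.035,-.08,.05];print("grasp pt fixture",g,"angle",np.degrees(np.arctan2(d[2],-d[0])-np.arctan2(6,85)),np.hypot(d[0],d[2]))
im=cams.read_camera("scene");cv2.imwrite("pics/a2.png",cv2.resize(im[120:270,190:370],None,fx=3,fy=3,interpolation=cv2.INTER_CUBIC))
E
```

```text
t 4.525 p [ 0.5196 -0.117   0.1263] rpy [-1.5682  0.0105 -0.1613] q [-0.3657  0.4765  1.6488  0.0005  1.0271 -1.7754] F [-25.0727   7.6253  13.4401] M [1.2578 3.8247 0.0277] op 0.02190709859369094
grasp pt fixture [-0.0561 -0.0791  0.1343] angle 71.88865804921625 0.08686361705827987
```

View pics/a2.png

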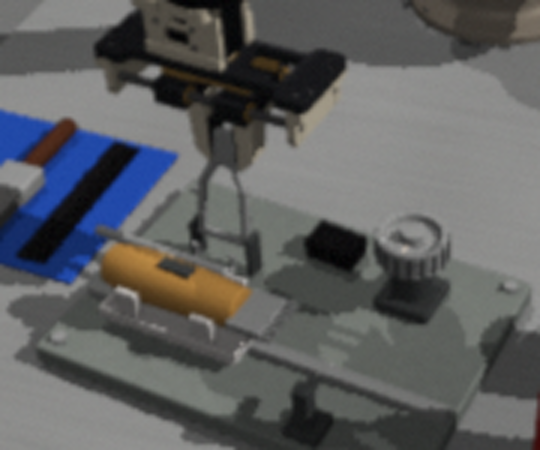

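The lever now stands up in the jaws and the 25 N reaction shows it is against its stop. I'll release, rise and plan the wheel approach.

Call:
apply_moves:
  plan:
    - [-0.002,0,0,0,0,0,0.2]
    - [-0.002,0,0,0,0,0,0]
    - [-0.002,0,0,0,0,0,0]
    - [-0.002,-0.04,0,0,0,0,0]
    - [-0.002,-0.08,0,0,0,0,0]
  squeeze: 30

```text
time: 5.2
tool_pos: [0.5218, -0.1192, 0.2071]
tool_rot: [-1.571, 0.0, -0.162]
contact_force: [1.0, -0.8, -0.1]
opening: 0.0458
```

```bash
python3 - <<'E'
from h import *
o=now();f=np.load("f.npy")
print("bottle",ray("scene",(385,283),0),"mug",ray("scene",(405,245),0))
p0=o["tool_pos"];y0=o["tool_rot"][2];W=F(f,[-.062,.085,.14])[0];yt=1.22
p,y=p0,y0
for k in(1,2):
    p2=p0+(W-p0)*k/2;y2=y0+(yt-y0)*k/2
    print(step(p,RT(y),p2,RT(y2)));p,y=p2,y2
E
```

```text
t 5.2 p [ 0.5218 -0.1192  0.2071] rpy [-1.5708  0.0002 -0.1623] q [-0.3678  0.387   1.5445 -0.      1.2103 -1.7762] F [ 0.9661 -0.8124 -0.1098] M [ 0.0583 -0.1491  0.0124] op 0.04580288825659409
bottle [0.6804 0.2208 0.    ] mug [ 0.5539  0.2479 -0.    ]
[ -3.7  33.6  83.    0.  -39.6   0. ]
[ 50.   33.6  66.3   0.  -39.6   0. ]
```

Call:
apply_moves:
  plan:
    - [-0.001,0.002,0.017,0,-8,0,-1]
    - [-0.002,0.006,0.034,0,-16,0,-1]
    - [-0.003,0.014,0.05,0,-24,0,-1]
    - [-0.0035,0.023,0.066,0,-32,0,-1]
    - [-0.004,0.034,0.083,0,-39.6,0,-1]

```text
time: 5.82
tool_pos: [0.5317, -0.0362, 0.1723]
tool_rot: [-1.572, -0.001, 0.533]
contact_force: [0.2, -0.5, 0.0]
opening: 0.0897
```

Call:
apply_moves:
  plan:
    - [0.01,0.007,0.013,0,-8,0,-1]
    - [0.02,0.014,0.026,0,-16,0,-1]
    - [0.03,0.02,0.04,0,-24,0,-1]
    - [0.04,0.027,0.053,0,-32,0,-1]
    - [0.05,0.034,0.066,0,-39.6,0,-1]

```text
time: 6.45
tool_pos: [0.5415, 0.0462, 0.1382]
tool_rot: [-1.572, -0.0, 1.224]
contact_force: [-0.6, 0.3, 0.7]
opening: 0.0916
```

```bash
python3 - <<'E'
from h import *
o=now();f=np.load("f.npy")
W=F(f,[-.062,.085,.075])[0];print(step(o["tool_pos"],Ro.from_euler("xyz",o["tool_rot"]),W,RT(1.22)))
E
```

```text
t 6.45 p [0.5415 0.0462 0.1382] rpy [-1.5718 -0.0002  1.2245] q [-0.056   0.4735  1.6146 -0.0001  1.0524 -2.8512] F [-0.6252  0.2951  0.6693] M [ 0.1841 -0.0615 -0.0082] op 0.09159851391074471
[-0.5 63.2  0.2  0.1  0.3  0. ]
```

Call:
apply_moves:
  plan:
    - [0,0.025,0,0,0,0,-1]
    - [0,0.05,0,0,0,0,-1]
    - [0,0.063,0,0,0,0,-0.6]
    - [0,0.063,0,0,0,0,0]
    - [0,0.063,0,0,0,0,1]
  squeeze: 12

```text
time: 7.08
tool_pos: [0.5417, 0.0456, 0.0761]
tool_rot: [-1.572, -0.0, 1.22]
contact_force: [0.6, 0.8, -0.0]
opening: 0.0665
```

Call:
apply_moves:
  plan:
    - [0,0,0,0,0,0,1]
    - [0,0,0,0,0,0,1]
    - [0,0,0,0,0,0,1]
    - [0,0,0,0,0,0,1]
    - [0,0,0,0,0,0,1]

```text
time: 7.7
tool_pos: [0.5422, 0.0454, 0.0762]
tool_rot: [-1.574, -0.001, 1.22]
contact_force: [3.2, -2.6, 6.0]
opening: 0.0599
```

```bash
python3 - <<'E'
from h import *
o=now();f=np.load("f.npy");print(inv(f,o["tool_pos"]),"F tool",Ro.from_euler("xyz",o["tool_rot"]).inv().apply(o["contact_force"]))
im=cams.read_camera("scene");cv2.imwrite("pics/w0s.png",im);im=cams.read_camera("top");cv2.imwrite("pics/w0t.png",im)
a=cv2.imread("pics/w0s.png")[165:285,195:375];b=im[140:250,270:420]
a=cv2.resize(a,None,fx=3,fy=3,interpolation=2);b=cv2.resize(b,(540,396)[0:2],interpolation=2)
cv2.imwrite("pics/w0.png",np.vstack([a,b[:230]]))
E
```

```text
t 7.7 p [0.5422 0.0454 0.0762] rpy [-1.5739 -0.0006  1.22  ] q [-0.0571  0.555   1.6772 -0.0004  0.9062 -2.8477] F [ 3.2438 -2.6459  6.0467] M [-0.1341 -0.5004 -0.0914] op 0.05985426283431363
[-0.061   0.0848  0.0762] F tool [-1.3664 -6.0354 -3.974 ]
```

View pics/w0.png

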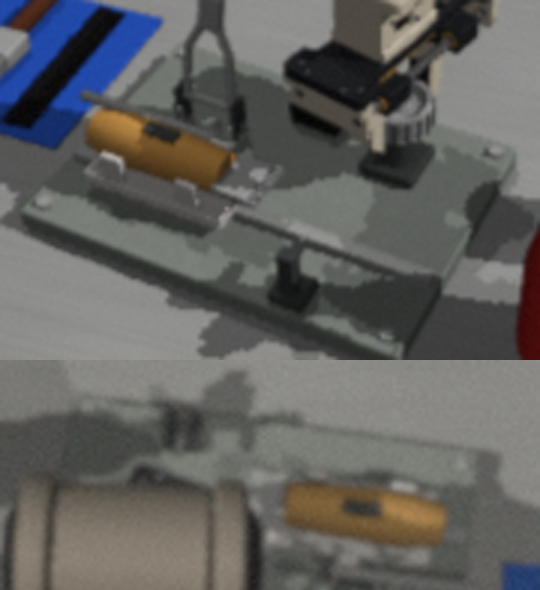

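Wheel gripped at 59.9 mm and well centred, and the arch stands up. The scene estimates put the gap at about 45–48 mm. I'll turn 50° clockwise per call and check the forces.

Call:
apply_moves:
  plan:
    - [0,0,0,0,5,0,1]
    - [0,0,0,0,15,0,1]
    - [0,0,0,0,25.5,0,1]
    - [0,0,0,0,36,0,1]
    - [0,0,0,0,46,0,1]
  squeeze: 30

```text
time: 8.43
tool_pos: [0.5415, 0.046, 0.0762]
tool_rot: [-1.571, -0.002, 0.412]
contact_force: [0.5, 1.0, 8.6]
opening: 0.0595
```

Call:
apply_moves:
  plan:
    - [0,0,0,0,10,0,1]
    - [0,0,0,0,20,0,1]
    - [0,0,0,0,30,0,1]
    - [0,0,0,0,40,0,1]
    - [0,0,0,0,50,0,1]

```text
time: 9.05
tool_pos: [0.5416, 0.0469, 0.0762]
tool_rot: [-1.569, -0.001, -0.46]
contact_force: [3.9, 7.2, 7.4]
opening: 0.0592
```

```bash
python3 - <<'E'
from h import *
o=now();f=np.load("f.npy");print(inv(f,o["tool_pos"]),"F tool",Ro.from_euler("xyz",o["tool_rot"]).inv().apply(o["contact_force"]))
im=cams.read_camera("scene");cv2.imwrite("pics/w1s.png",im)
def orange(im):
    h=cv2.cvtColor(im,cv2.COLOR_BGR2HSV);m=cv2.inRange(h,(10,120,60),(25,255,255));m[:,:195]=0;m[:165]=0;m[285:]=0;m[:,375:]=0
    y,x=np.nonzero(m);return x.mean(),y.mean()
for n in("w0s","w1s"):
    c=orange(cv2.imread(f"pics/{n}.png"));print(n,c,inv(f,ray("scene",c,.075)))
E
```

```text
t 9.05 p [0.5416 0.0469 0.0762] rpy [-1.5687 -0.0013 -0.4603] q [-0.0554  0.5547  1.6778  0.0018  0.9071 -1.1669] F [3.9104 7.2436 7.4004] M [ 0.6371 -0.4628  0.2271] op 0.05917053975715432
[-0.0618  0.0862  0.0762] F tool [ 0.2949 -7.3828  8.2422]
w0s (np.float64(248.3212121212121), np.float64(213.5818181818182)) [ 0.053  -0.0668  0.075 ]
w1s (np.float64(256.2155172413793), np.float64(214.98275862068965)) [ 0.0489 -0.0473  0.075 ]
```

The slide follows as expected (about 19.5 mm measured, 20 mm predicted). Continuing to about 3.4 rad.

Call:
apply_moves:
  plan:
    - [0,0,0,0,10,0,1]
    - [0,0,0,0,20,0,1]
    - [0,0,0,0,30,0,1]
    - [0,0,0,0,40,0,1]
    - [0,0,0,0,50,0,1]

```text
time: 9.72
tool_pos: [0.5423, 0.0475, 0.0762]
tool_rot: [-1.567, 0.001, -1.333]
contact_force: [6.2, 7.8, 5.1]
opening: 0.0597
```

Call:
apply_moves:
  plan:
    - [0,0,0,0,10,0,1]
    - [0,0,0,0,20,0,1]
    - [0,0,0,0,30,0,1]
    - [0,0,0,0,40,0,1]
    - [0,0,0,0,48,0,1]

```text
time: 10.35
tool_pos: [0.5432, 0.0473, 0.0762]
tool_rot: [-1.568, 0.005, -2.171]
contact_force: [8.4, 6.6, 3.5]
opening: 0.0592
```

```bash
python3 - <<'E'
from h import *
o=now();f=np.load("f.npy");print("turn so far",1.22-o["tool_rot"][2])
ims=np.mean([cams.read_camera("scene").astype(float) for _ in range(8)],0).astype(np.uint8);cv2.imwrite("pics/w2s.png",ims)
imt=np.mean([cams.read_camera("top").astype(float) for _ in range(8)],0).astype(np.uint8);cv2.imwrite("pics/w2t.png",imt)
a=cv2.resize(ims[205:275,240:320],None,fx=7,fy=7,interpolation=2)  # 560x490
b=cv2.resize(imt[148:193,306:356],None,fx=5,fy=5,interpolation=2)
a=cv2.copyMakeBorder(a,0,0,0,b.shape[1]-10,cv2.BORDER_CONSTANT);a[:b.shape[0],-b.shape[1]+0:][:,:]=b[:, :]
print(a.shape,b.shape);cv2.imwrite("pics/w2.png",a)
E
```

```text
t 10.35 p [0.5432 0.0473 0.0762] rpy [-1.5675  0.0048 -2.1705] q [-0.0551  0.5555  1.6761  0.0031  0.9046  0.5428] F [8.4381 6.5607 3.5456] M [ 1.3552 -1.0324  0.202 ] op 0.05923379818596635
turn so far 3.390539506516726
(490, 800, 3) (225, 250, 3)
```

View pics/w2.png

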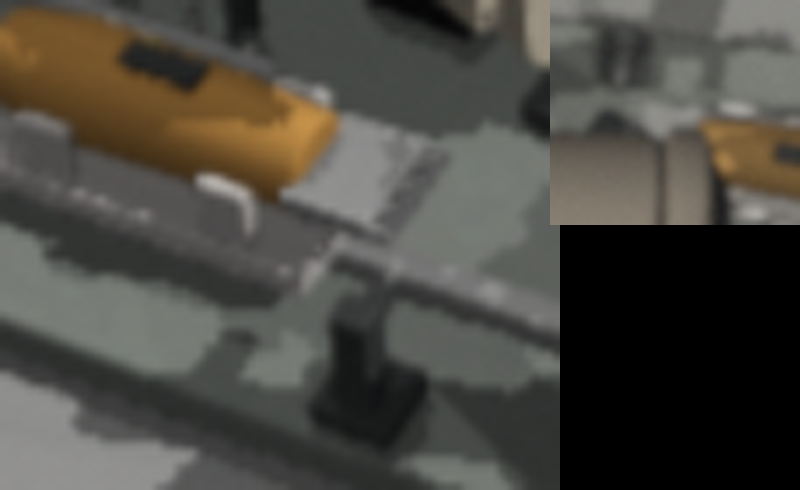

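The averaged scene crop shows the blade edge from (445, 155) to (385, 237). The nib runs from the post top at about (355, 295) toward about (388, 270), so some travel is left. To measure the gap I'll rectify both views onto the z = 62 mm plane in fixture axes.

```bash
cat >> h.py <<'E'
def rect(n,im,f,x0=0.,x1=.12,y0=0.,y1=.1,s=3000,z=.062):
    "rectify onto height z in fixture axes: columns = y (s px/m), rows = x downward from x1"
    Y,X=np.meshgrid(np.arange(y0,y1,1/s),np.arange(x1,x0,-1/s))
    q=proj(n,F(f,np.c_[X.ravel(),Y.ravel(),np.full(X.size,z)])).astype(np.float32).reshape(*X.shape,2)
    return cv2.remap(im,q,None,cv2.INTER_CUBIC)
E
python3 - <<'E'
from h import *
f=np.load("f.npy");out=[]
for n,i in(("scene","w2s"),("scene","scene0"),("top","top0")):
    r=rect(n,cv2.imread(f"pics/{i}.png"),f,s=2600)
    r=cv2.normalize(r,None,0,255,cv2.NORM_MINMAX);r=np.clip(r.astype(float)*1.3,0,255).astype(np.uint8)
    for k in range(0,10,1): cv2.line(r,(int(k*26),0),(int(k*26),4 if k%5 else 10),(0,255,255),1)
    for k in range(1,12): cv2.line(r,(0,int(k*26)),(4 if k%5 else 10,int(k*26)),(0,255,255),1)
    out.append(r)
im=np.hstack(out);print(im.shape);cv2.imwrite("pics/r1.png",im)
E
```

```text
(312, 780, 3)
```

View pics/r1.png

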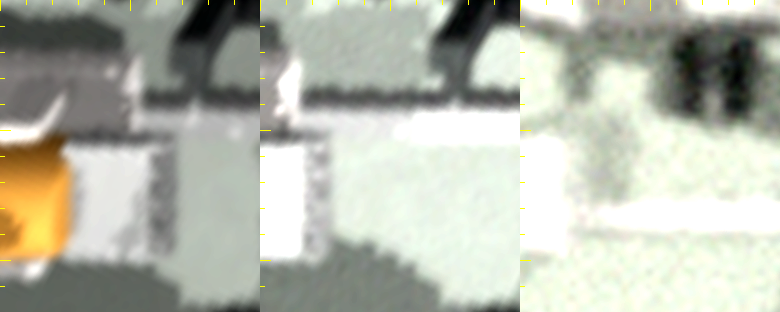

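Panel 1 (now) has the blade edge at y≈68 mm and the nib streak at col≈193 (y≈74–75 mm). Panel 2 (start) has the edge at 26.9 mm and the nib at about 75 mm. I'll get numeric profiles to sharpen this.

```bash
python3 - <<'E'
from h import *
f=np.load("f.npy")
for i in("w2s","w1s","w0s","scene0"):
    r=cv2.cvtColor(rect("scene",cv2.imread(f"pics/{i}.png"),f,s=2000),cv2.COLOR_BGR2GRAY).astype(float) # 0.5mm/px
    row=lambda x:int((.12-x)*2000)
    y=np.arange(r.shape[1])/2
    e=r[row(.058):row(.026)].mean(0)
    g=np.gradient(cv2.GaussianBlur(e[None],(0,0),1.5)[0]);k=np.argmax(np.abs(g)*((y>20)&(y<85)));print(i,"strongest edge y",y[k])
    if i in("w2s","scene0"):
        a=(50,92) if i=="w2s" else (15,40)
        print(" edge prof",list(zip(y[a[0]*2:a[1]*2:2],e[a[0]*2:a[1]*2:2].round().astype(int))))
        for xa,xb in((.088,.083),(.083,.079),(.079,.075),(.075,.071)):
            p=r[row(xa):row(xb)].mean(0);print("  nib x",xa,xb,p[120:180:2].round().astype(int))
print(y[120:180:2])
E
```

```text
w2s strongest edge y 57.0
 edge prof [(np.float64(50.0), np.int64(134)), (np.float64(51.0), np.int64(131)), (np.float64(52.0), np.int64(129)), (np.float64(53.0), np.int64(128)), (np.float64(54.0), np.int64(128)), (np.float64(55.0), np.int64(126)), (np.float64(56.0), np.int64(120)), (np.float64(57.0), np.int64(111)), (np.float64(58.0), np.int64(102)), (np.float64(59.0), np.int64(95)), (np.float64(60.0), np.int64(90)), (np.float64(61.0), np.int64(88)), (np.float64(62.0), np.int64(87)), (np.float64(63.0), np.int64(87)), (np.float64(64.0), np.int64(88)), (np.float64(65.0), np.int64(89)), (np.float64(66.0), np.int64(92)), (np.float64(67.0), np.int64(97)), (np.float64(68.0), np.int64(104)), (np.float64(69.0), np.int64(111)), (np.float64(70.0), np.int64(115)), (np.float64(71.0), np.int64(118)), (np.float64(72.0), np.int64(119)), (np.float64(73.0), np.int64(119)), (np.float64(74.0), np.int64(119)), (np.float64(75.0), np.int64(119)), (np.float64(76.0), np.int64(119)), (np.float64(77.0), np.int64(120)), (np.float64(78.0), np.int64(120)), (np.float64(79.0), np.int64(120)), (np.float64(80.0), np
[... 1804 characters left out ...]
float64(38.0), np.int64(111)), (np.float64(39.0), np.int64(110))]
  nib x 0.088 0.083 [73 77 80 80 79 80 82 84 82 75 67 61 58 56 55 55 55 53 52 53 56 61 65 70
 73 76 76 74 70 69]
  nib x 0.083 0.079 [56 57 58 56 54 53 52 54 55 56 58 59 61 67 74 76 73 67 61 56 53 53 55 56
 56 56 55 54 54 54]
  nib x 0.079 0.075 [ 98 102 103 102 100  98  98  99 101 103 104 105 107 110 113 112 108 103
 101 101 103 105 105 103 101  99  99 100 100 100]
  nib x 0.075 0.071 [126 131 135 138 139 138 137 137 137 138 138 137 137 136 135 133 132 132
 133 135 137 138 140 139 137 136 136 137 137 137]
[60. 61. 62. 63. 64. 65. 66. 67. 68. 69. 70. 71. 72. 73. 74. 75. 76. 77.
 78. 79. 80. 81. 82. 83. 84. 85. 86. 87. 88. 89.]
```

```bash
cat >> h.py <<'E'
def gap(im,f):
    r=cv2.cvtColor(rect("scene",im,f,s=4000,y1=.11),cv2.COLOR_BGR2GRAY).astype(float);y=np.arange(r.shape[1])/4
    row=lambda x:int((.12-x)*4000);xs=[];es=[]
    for x in np.arange(.026,.060,.004):
        e=cv2.GaussianBlur(r[row(x+.002):row(x-.002)].mean(0)[None],(0,0),3)[0]
        hi=np.median(e[(y>84)&(y<95)]);m=(e<hi-14);k=np.nonzero(m&(y<83))[0].max();xs.append(x*1e3);es.append(y[k])
    b=np.polyfit(xs,es,1);print("edge",np.round(es,1),"slope",b[0].round(3),"at x64",np.polyval(b,64).round(2),"mean",np.mean(es).round(2))
    for x in(.081,.077,.074):
        p=r[row(x+.002):row(x-.002)].mean(0);bg=np.interp(y,[67,70.5,78.5,82],[p[268],p[282],p[314],p[328]]);w=np.clip(p-bg,0,None)*(np.abs(y-74.5)<4);print(" nib",x,(w@y/w.sum()).round(2))
E
python3 - <<'E'
from h import *
gap(cv2.imread("pics/w2s.png"),np.load("f.npy"))
E
```

```text
edge [67.8 67.8 67.8 68.2 67.8 68.2 68.8 68.5 68. ] slope 0.022 at x64 68.56 mean 68.08
 nib 0.081 74.84
 nib 0.077 74.59
 nib 0.074 74.22
```

The gap is about 6 mm. I'll turn 27° (5.65 mm) and measure again.

Call:
apply_moves:
  plan:
    - [0,0,0,0,7,0,1]
    - [0,0,0,0,14,0,1]
    - [0,0,0,0,21,0,1]
    - [0,0,0,0,27,0,1]
    - [0,0,0,0,27,0,1]

```text
time: 11.78
tool_pos: [0.5435, 0.0469, 0.0762]
tool_rot: [-1.569, 0.006, -2.639]
contact_force: [8.0, 5.1, 1.6]
opening: 0.0593
```

```bash
python3 - <<'E'
from h import *
o=now();f=np.load("f.npy");print("turn so far",1.22-o["tool_rot"][2])
ims=np.mean([cams.read_camera("scene").astype(float) for _ in range(8)],0).astype(np.uint8);cv2.imwrite("pics/w3s.png",ims)
gap(ims,f)
E
```

```text
t 11.775 p [0.5435 0.0469 0.0762] rpy [-1.5694  0.0064 -2.6389] q [-0.0556  0.5556  1.6759  0.0028  0.9039  1.0107] F [7.9831 5.1157 1.5783] M [ 1.0607 -1.2902 -0.2267] op 0.05927286649297504
turn so far 3.858851341430566Traceback (most recent call last):
  File "<stdin>", line 4, in <module>
  File "h.py", line 34, in gap
    hi=np.median(e[(y>84)&(y<95)]);m=(e<hi-14);k=np.nonzero(m&(y<83))[0].max();xs.append(x*1e3);es.append(y[k])
                                                 ~~~~~~~~~~~~~~~~~~~~~~~~~~~^^
    return umr_maximum(a, axis, None, out, keepdims, initial, where)
ValueError: zero-size array to reduction operation maximum which has no identity
```

That error comes from a changed shadow background. I'll release, move the arm clear and look with both cameras.

Call:
apply_moves:
  plan:
    - [0,0,0,0,0,0,-0.6]
    - [0,0,0,0,0,0,-0.6]
    - [0,0,0,0,0,0,-0.6]
    - [0,-0.05,0,0,0,0,-0.6]
    - [0,-0.1,0,0,0,0,-0.6]

```text
time: 12.8
tool_pos: [0.5402, 0.0456, 0.1757]
tool_rot: [-1.572, -0.002, -2.637]
contact_force: [0.5, -0.1, -0.2]
opening: 0.0733
```

```bash
python3 - <<'E'
from h import *
o=now();p=o["tool_pos"]
print(step(p,Ro.from_euler("xyz",o["tool_rot"]),[.36,-.33,.26],RT(o["tool_rot"][2])))
E
```

```text
t 12.8 p [0.5402 0.0456 0.1757] rpy [-1.5722 -0.0024 -2.6372] q [-0.0571  0.4312  1.5681 -0.0001  1.145   1.0093] F [ 0.4955 -0.132  -0.177 ] M [-0.0095 -0.0636 -0.0173] op 0.07333528614933627
[339.5 -83.9 241.7   0.1  -0.    0.1]
```

Call:
apply_moves:
  plan:
    - [0.02,-0.045,0.014,0,0,0,-0.6]
    - [0.055,-0.084,0.04,0,0,0,-0.6]
    - [0.1,-0.084,0.07,0,0,0,-0.6]
    - [0.145,-0.084,0.102,0,0,0,-0.6]
    - [0.19,-0.084,0.135,0,0,0,-0.6]

```text
time: 13.42
tool_pos: [0.4386, -0.1655, 0.2592]
tool_rot: [-1.571, -0.0, -2.637]
contact_force: [0.9, -0.5, -0.1]
opening: 0.0734
```

Call:
apply_moves:
  plan:
    - [0.045,0,0.032,0,0,0,0]
    - [0.09,0,0.064,0,0,0,0]
    - [0.13,0,0.093,0,0,0,0]
    - [0.15,0,0.107,0,0,0,0]
    - [0.15,0,0.107,0,0,0,0]

```text
time: 14.05
tool_pos: [0.3593, -0.3315, 0.2588]
tool_rot: [-1.572, -0.0, -2.64]
contact_force: [0.2, 1.1, 0.4]
opening: 0.0461
```

```bash
python3 - <<'E'
from h import *
o=now();f=np.load("f.npy")
out=[]
for n in("scene","top"):
    a=np.mean([cams.read_camera(n).astype(float) for _ in range(10)],0);cv2.imwrite(f"pics/w4{n}.png",a.astype(np.uint8))
    r=rect(n,a.astype(np.float32),f,x0=.01,x1=.11,y0=.03,y1=.11,s=4900)
    lo,hi=np.percentile(r,2),np.percentile(r,98);r=np.clip((r-lo)/(hi-lo)*255,0,255).astype(np.uint8)
    for k in range(8): cv2.line(r,(k*49,0),(k*49,8),(0,255,255),1)
    out.append(r)
im=np.hstack(out);print(im.shape);cv2.imwrite("pics/r2.png",im)
E
```

```text
t 14.05 p [ 0.3593 -0.3315  0.2588] rpy [-1.5719 -0.0003 -2.6402] q [-0.9021  0.2594  1.582  -0.0001  1.3012  0.1673] F [0.22   1.1407 0.3619] M [ 0.0304 -0.0323 -0.0221] op 0.04605942861026421
(490, 784, 3)
```

View pics/r2.png

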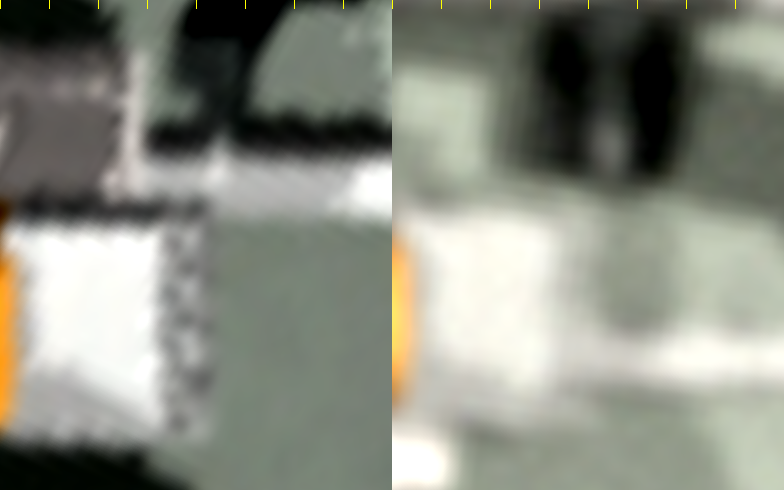

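The scene panel shows the blade edge at col≈213 (y≈73.5 mm) and the nib at col≈221 (y≈75 mm), so about 1 mm is left. The top panel has the nib at about 74.5 mm, and its edge is faint. I'll refine numerically.

```bash
python3 - <<'E'
from h import *
f=np.load("f.npy")
for n in("scene","top"):
    c=cams.calibration(n);E=c["extrinsics"];print(n,"cam in fixture",inv(f,-E[:3,:3].T@E[:3,3]))
    r=cv2.cvtColor(rect(n,cv2.imread(f"pics/w4{n}.png"),f,s=4000,y1=.11),cv2.COLOR_BGR2GRAY).astype(float);y=np.arange(r.shape[1])/4
    row=lambda x:int((.12-x)*4000)
    for a,b in((.06,.05),(.05,.04),(.04,.03),(.03,.024)):
        p=r[row(a):row(b)].mean(0);print(" blade",a,b,p[y.searchsorted(60):y.searchsorted(84):4].round().astype(int))
    for a,b in((.087,.083),(.083,.08),(.08,.077),(.077,.0745),(.0745,.072),(.072,.069),(.069,.066)):
        p=r[row(a):row(b)].mean(0);print(" nib",a,b,p[y.searchsorted(60):y.searchsorted(84):4].round().astype(int))
print(np.arange(60,84))
E
```

```text
scene cam in fixture [0.6152 0.4018 0.7448]
 blade 0.06 0.05 [135 130 121 112 104  99  97  97  97  97  95  92  89  88  88  89  90  90
  89  89  90  90  90  90]
 blade 0.05 0.04 [133 126 116 107 101  97  96  97  98  98  96  94  92  90  91  91  91  91
  91  90  90  90  90  90]
 blade 0.04 0.03 [135 130 122 113 105 100  98  98  99  99  96  92  90  89  91  92  92  92
  92  91  91  91  91  91]
 blade 0.03 0.024 [125 124 120 112 104  98  96  96  97  97  96  94  94  94  93  92  92  91
  90  91  91  91  90  90]
 nib 0.087 0.083 [89 81 74 69 66 65 67 67 65 62 59 57 56 55 57 57 57 54 50 49 50 51 52 54]
 nib 0.083 0.08 [76 64 57 53 52 52 52 53 53 53 55 56 59 66 74 77 74 66 59 54 52 52 53 53]
 nib 0.08 0.077 [ 88  79  75  73  71  70  71  71  72  74  75  79  84  93 101 101  97  90
  83  79  76  76  75  74]
 nib 0.077 0.0745 [111 107 104 101  99  99  99 100 101 102 104 105 109 116 120 121 116 110
 106 104 103 103 103 102]
 nib 0.0745 0.072 [115 113 112 110 109 108 109 110 110 111 112 114 118 122 123 121 118 115
 112 110 110 111 111 112]
 nib 0.072 0.069 [103  99  96  95  97 100 102 102 101 100  99
[... 741 characters left out ...]
74 74 72 68 63 59 54 50 48 46]
 nib 0.083 0.08 [66 65 64 62 60 59 57 57 59 63 68 73 78 82 83 84 81 76 70 63 57 53 50 48]
 nib 0.08 0.077 [67 66 64 61 60 58 57 56 59 62 67 73 78 81 84 85 82 77 71 63 56 53 50 48]
 nib 0.077 0.0745 [75 74 71 69 67 65 63 62 64 65 68 72 75 78 80 80 77 73 68 63 59 56 54 53]
 nib 0.0745 0.072 [88 86 85 85 84 82 80 79 78 78 78 78 77 78 78 77 76 73 71 69 67 67 67 68]
 nib 0.072 0.069 [ 99  99  99  99 100 100 100  98  96  94  92  90  88  86  84  83  82  81
  81  81  81  83  84  86]
 nib 0.069 0.066 [109 108 108 108 109 110 111 110 109 107 106 104 102  99  97  95  94  94
  94  94  95  96  98  99]
[60 61 62 63 64 65 66 67 68 69 70 71 72 73 74 75 76 77 78 79 80 81 82 83]
```

```bash
cat > fit.py <<'E'
from h import *
from scipy.optimize import curve_fit
from scipy.special import erf
def fit(n,i,f,yr,rows=((.058,.047),(.047,.036),(.036,.027))):
    r=cv2.cvtColor(rect(n,cv2.imread(f"pics/{i}.png"),f,s=4000,y1=.11),cv2.COLOR_BGR2GRAY).astype(float);y=np.arange(r.shape[1])/4
    row=lambda x:int((.12-x)*4000);S=lambda y,c,s:.5*(1+erf((y-c)/s/1.414))
    m=lambda y,a,b,c,r0,L,s:a+(b-a)*S(y,r0,s)+(c-b)*S(y,r0+L,s)
    for a,b in rows:
        p=r[row(a):row(b)].mean(0);k=(y>yr-7)&(y<yr+19)
        try:
            q,cv=curve_fit(m,y[k],p[k],[130,95,105,yr,10,1.5],bounds=([60,40,40,yr-5,4,.5],[260,200,200,yr+5,15,4]));e=np.sqrt(np.diag(cv));print(n,i,a,"levels",q[:3].round(),"root %.2f L %.2f±%.2f tip %.2f s %.1f"%(q[3],q[4],e[4],q[3]+q[4],q[5]))
        except Exception as ex: print(n,i,a,ex)
E
python3 - <<'E'
from fit import *
f=np.load("f.npy")
for n,i,yr in(("scene","scene0",16),("scene","w0s",16),("scene","w1s",36),("scene","w2s",57),("scene","w3s",62.5),("scene","w4scene",62.5),("top","top0",16),("top","w4top",62.5)): fit(n,i,f,yr)
E
```

```text
scene scene0 0.058 levels [135.  94. 113.] root 16.57 L 11.48±0.12 tip 28.05 s 2.1
scene scene0 0.047 levels [135.  95. 111.] root 16.50 L 11.54±0.10 tip 28.04 s 1.4
scene scene0 0.036 levels [133.  92. 106.] root 15.89 L 14.06±0.10 tip 29.95 s 1.6
scene w0s 0.058 levels [115. 101. 118.] root 15.89 L 11.81±0.12 tip 27.70 s 1.1
scene w0s 0.047 levels [112.  97.  88.] root 16.59 L 9.35±0.28 tip 25.94 s 0.9
scene w0s 0.036 levels [136.  98.  73.] root 15.53 L 11.38±0.09 tip 26.90 s 1.2
scene w1s 0.058 levels [145. 103. 120.] root 36.43 L 12.66±0.17 tip 49.08 s 1.5
scene w1s 0.047 levels [145.  95. 129.] root 37.01 L 14.64±0.53 tip 51.65 s 2.8
scene w1s 0.036 levels [110.  84. 115.] root 36.50 L 15.00±0.41 tip 51.50 s 1.2
scene w2s 0.058 levels [143.  87. 119.] root 57.50 L 10.64±0.03 tip 68.14 s 1.9
scene w2s 0.047 levels [127.  88. 120.] root 56.76 L 11.32±0.16 tip 68.08 s 2.1
scene w2s 0.036 levels [119.  85. 120.] root 57.43 L 9.93±0.08 tip 67.36 s 1.7
scene w3s 0.058 levels [143.  89. 104.] root 62.35 L 11.78±0.08 tip 74.12 s 2.1
scene w3s 0.047 levels [122.  89. 121.] root 62.25 L 10.99±0.07 tip 73.24 s 1.7
scene w3s 0.036 levels [116.  86. 121.] root 63.75 L 9.55±0.09 tip 73.30 s 1.6
scene w4scene 0.058 levels [136.  98.  90.] root 62.29 L 8.44±0.09 tip 70.73 s 1.5
scene w4scene 0.047 levels [135.  99.  91.] root 62.15 L 9.18±0.14 tip 71.33 s 1.3
scene w4scene 0.036 levels [133.  91.  92.] root 63.41 L 12.73±4.62 tip 76.13 s 2.3
top top0 0.058 levels [136. 113.  99.] root 14.74 L 10.74±0.08 tip 25.48 s 2.9
top top0 0.047 levels [135. 115. 112.] root 14.93 L 8.79±0.77 tip 23.71 s 2.7
top top0 0.036 levels [135. 111. 113.] root 16.46 L 15.00±1.26 tip 31.46 s 3.4
top w4top 0.058 levels [137. 115. 101.] root 62.61 L 8.15±0.05 tip 70.76 s 2.7
top w4top 0.047 levels [136. 122. 109.] root 62.39 L 10.54±0.05 tip 72.93 s 2.4
top w4top 0.036 levels [129. 114. 109.] root 62.15 L 7.76±0.21 tip 69.91 s 2.5
```

The tip fit depends on the background, so I'll difference against the start images, where that region was bare bed with the arm away.

```bash
python3 - <<'E'
from h import *
f=np.load("f.npy")
for n,a,b in(("top","w4top","top0"),("scene","w4scene","scene0")):
    R=[cv2.cvtColor(rect(n,cv2.imread(f"pics/{i}.png"),f,s=4000,y1=.11),cv2.COLOR_BGR2GRAY).astype(float) for i in(a,b)]
    row=lambda x:int((.12-x)*4000)
    for u,v in((.06,.054),(.054,.047),(.047,.04),(.04,.033),(.033,.027)):
        d=(R[0]-R[1])[row(u):row(v)].mean(0);print(n,u,d[4*56:4*92:4].round().astype(int))
print(np.arange(56,92))
E
```

```text
top 0.06 [ 22  21  20  18  16  14  11  10   9   6   3   0  -2  -4  -6  -9 -11 -12
 -12 -12 -13 -13 -14 -13 -13 -13 -13 -14 -14 -12  -9  -7  -5  -4  -3  -2]
top 0.054 [ 19  19  18  17  16  13  11   8   5   4   2   0  -1  -3  -5  -7  -9 -11
 -12 -14 -14 -15 -15 -15 -15 -15 -14 -14 -13 -13 -12 -10  -7  -5  -3  -2]
top 0.047 [ 12  13  14  15  15  14  11   9   7   5   3   1  -1  -2  -3  -5  -8 -10
 -12 -13 -13 -13 -13 -14 -13 -12 -11 -11 -11 -11  -9  -6  -2  -1  -1  -1]
top 0.04 [  0   2   3   3   2   0  -2  -4  -5  -8 -10 -11 -12 -13 -13 -13 -12 -13
 -14 -16 -16 -16 -15 -14 -13 -11  -8  -5  -4  -2  -2   0   1   2   2   3]
top 0.033 [  9   9   9   8   7   5   4   2  -1  -3  -6  -7  -8  -8  -9 -10 -11 -12
 -12 -12 -12 -12 -11 -11 -11 -10  -9  -9  -8  -7  -6  -4  -4  -3  -3  -2]
scene 0.06 [ 26  26  27  27  25  19  11   2  -6 -11 -15 -16 -16 -17 -18 -20 -22 -23
 -22 -21 -21 -22 -22 -22 -21 -20 -20 -20 -21 -23 -23 -23 -23 -22 -22 -22]
scene 0.054 [ 24  24  24  23  21  16   6  -4 -11 -15 -15 -13 -10 -10 -12 -16 -20 -21
 -21 -21 -21 -21 -22 -22 -22 -22 -22 -22 -22 -22 -22 -23 -23 -23 -22 -22]
scene 0.047 [ 21  22  22  24  22  15   6  -3  -9 -12 -15 -16 -15 -15 -16 -19 -21 -22
 -21 -21 -22 -23 -23 -23 -23 -22 -22 -21 -21 -22 -23 -22 -22 -21 -22 -22]
scene 0.04 [ 21  21  22  23  23  18  11   1  -7 -13 -14 -12  -9  -8 -11 -16 -21 -23
 -22 -22 -22 -23 -22 -22 -21 -21 -22 -22 -22 -22 -22 -22 -22 -22 -22 -23]
scene 0.033 [ 16  17  17  18  17  14   8  -1  -8 -13 -14 -16 -19 -21 -24 -26 -26 -24
 -21 -20 -21 -22 -23 -23 -23 -22 -22 -22 -22 -23 -23 -23 -22 -22 -23 -23]
[56 57 58 59 60 61 62 63 64 65 66 67 68 69 70 71 72 73 74 75 76 77 78 79
 80 81 82 83 84 85 86 87 88 89 90 91]
```

Combining what I have:

| Source | Blade edge y | Nib y |
|---|---|---|
| Scene, lit top edge of blade | 70.9 mm | 74.5 mm |
| Scene, bottom edge of blade | 73.2 mm | 74.5 mm |
| Top, little parallax | about 71 mm | 74.5 mm |
| Nominal start edge plus wheel travel | 71.3 mm | – |

Allowing for the blade's thickness, about 3 mm remains. I'll regrasp and turn 15°.

Call:
apply_moves:
  plan:
    - [-0.035,0,-0.025,0,0,0,-0.6]
    - [-0.07,0,-0.05,0,0,0,-0.6]
    - [-0.105,0,-0.075,0,0,0,-0.6]
    - [-0.14,0,-0.1,0,0,0,-0.6]
    - [-0.17,0,-0.121,0,0,0,-0.6]

```text
time: 15.68
tool_pos: [0.4511, -0.141, 0.2593]
tool_rot: [-1.571, 0.0, -2.637]
contact_force: [0.7, 0.3, 0.9]
opening: 0.0734
```

Call:
apply_moves:
  plan:
    - [-0.045,0,-0.032,0,0,0,-0.6]
    - [-0.09,0.01,-0.064,0,0,0,-0.6]
    - [-0.13,0.03,-0.093,0,0,0,-0.6]
    - [-0.17,0.06,-0.121,0,0,0,-0.6]
    - [-0.17,0.1,-0.121,0,0,0,-0.6]

```text
time: 16.3
tool_pos: [0.5425, 0.0486, 0.1587]
tool_rot: [-1.57, 0.003, -2.633]
contact_force: [-0.3, -1.2, 0.2]
opening: 0.0736
```

Call:
apply_moves:
  plan:
    - [0,0.04,0,0,0,0,-0.6]
    - [0,0.07,0,0,0,0,-0.6]
    - [0,0.084,0,0,0,0,-0.6]
    - [0,0.084,0,0,0,0,1]
    - [0,0.084,0,0,0,0,1]

```text
time: 16.92
tool_pos: [0.5416, 0.0459, 0.0763]
tool_rot: [-1.57, 0.002, -2.637]
contact_force: [1.5, -0.5, -4.2]
opening: 0.0597
```

Call:
apply_moves:
  plan:
    - [0,0,0,0,0,0,1]
    - [0,0,0,0,0,0,1]
    - [0,0,0,0,5,0,1]
    - [0,0,0,0,10,0,1]
    - [0,0,0,0,15,0,1]

```text
time: 17.55
tool_pos: [0.5415, 0.0461, 0.0762]
tool_rot: [-1.571, 0.002, -2.901]
contact_force: [-0.9, 4.3, 2.7]
opening: 0.0594
```

Call:
apply_moves:
  plan:
    - [0,0,0,0,0,0,1]
    - [0,0,0,0,0,0,1]
    - [0,0,0,0,0,0,1]
    - [0,0,0,0,0,0,-0.6]
    - [0,0,0,0,0,0,-0.6]

```text
time: 18.18
tool_pos: [0.5409, 0.0453, 0.0751]
tool_rot: [-1.57, -0.0, -2.898]
contact_force: [-0.2, -0.0, -0.6]
opening: 0.0722
```

Clear the arm again to the same viewing pose and compare.

Call:
apply_moves:
  plan:
    - [0,-0.05,0,0,-10,0,-0.6]
    - [0,-0.1,0,0,-15,0,-0.6]
    - [0.02,-0.15,0.014,0,-15,0,-0.6]
    - [0.055,-0.184,0.04,0,-15,0,-0.6]
    - [0.1,-0.184,0.07,0,-15,0,-0.6]

```text
time: 18.8
tool_pos: [0.4614, -0.0476, 0.2618]
tool_rot: [-1.566, 0.004, -2.635]
contact_force: [0.9, -1.2, -1.4]
opening: 0.0735
```

```bash
python3 - <<'E'
from h import *
o=now();p=o["tool_pos"]
print(step(p,Ro.from_euler("xyz",o["tool_rot"]),[.36,-.33,.26],RT(-2.64)))
E
```

```text
t 18.8 p [ 0.4614 -0.0476  0.2618] rpy [-1.566   0.004  -2.6351] q [-0.2677  0.2062  1.6444 -0.0007  1.2847  0.7968] F [ 0.8837 -1.1734 -1.423 ] M [-0.026  -0.0804  0.0135] op 0.07353522608154847
[225.7   1.8 197.8  -0.3   0.3  -0.2]
```

Call:
apply_moves:
  plan:
    - [0.045,0,0.04,0,0,0,-0.6]
    - [0.09,0,0.08,0,0,0,-0.6]
    - [0.135,0,0.12,0,0,0,-0.6]
    - [0.18,0,0.16,0,0,0,0]
    - [0.226,0,0.198,0,0,0,0]

```text
time: 19.42
tool_pos: [0.3574, -0.3309, 0.2592]
tool_rot: [-1.57, -0.0, -2.637]
contact_force: [0.8, 0.1, 0.4]
opening: 0.0581
```

```bash
python3 - <<'E'
from h import *
import time
f=np.load("f.npy");o=now();D={}
for n in("scene","top"):
    for _ in range(3): cams.read_camera(n)
    a=np.mean([cams.read_camera(n).astype(float) for _ in range(10)],0);cv2.imwrite(f"pics/w5{n}.png",a.astype(np.uint8))
row=lambda x:int((.12-x)*4000)
for n in("top","scene"):
    R=[cv2.cvtColor(rect(n,cv2.imread(f"pics/{i}.png"),f,s=4000,y1=.11),cv2.COLOR_BGR2GRAY).astype(float) for i in("w5"+n,n+"0")]
    for u,v in((.06,.054),(.054,.047),(.047,.04),(.04,.033),(.033,.027)):
        d=(R[0]-R[1])[row(u):row(v)].mean(0);print(n,u,d[4*56:4*92:4].round().astype(int))
    for u,v in((.083,.08),(.08,.077),(.077,.0745)): print(n,"nib",u,R[0][row(u):row(v)].mean(0)[4*67:4*83:4].round().astype(int))
E
```

```text
t 19.425 p [ 0.3574 -0.3309  0.2592] rpy [-1.5704 -0.0002 -2.6368] q [-0.9042  0.2549  1.587  -0.0003  1.2993  0.1619] F [0.7909 0.0968 0.4356] M [-0.0154 -0.0743  0.0147] op 0.0580595260984333
top 0.06 [ 22  21  20  18  17  16  14  14  12   9   5   2  -1  -2  -4  -5  -6  -6
  -7  -8 -10 -11 -13 -14 -14 -14 -15 -16 -16 -15 -13 -11 -10  -9  -8  -6]
top 0.054 [ 19  20  20  20  20  18  16  13   9   6   3   0  -1  -2  -4  -5  -6  -7
  -8 -10 -12 -13 -14 -15 -15 -15 -14 -13 -13 -13 -13 -11 -10  -8  -6  -4]
top 0.047 [ 13  13  15  17  17  17  16  14  12   9   6   2   0  -3  -3  -5  -7  -9
 -11 -12 -12 -13 -13 -13 -13 -13 -12 -13 -14 -14 -12 -10  -7  -6  -5  -4]
top 0.04 [  0   1   3   4   4   4   3   2   0  -4  -8 -11 -13 -15 -15 -16 -15 -15
 -16 -17 -17 -16 -14 -13 -12 -10  -9  -8  -7  -8  -8  -7  -5  -4  -2   1]
top 0.033 [ 11  12  13  14  14  14  12  10   6   2  -3  -5  -6  -6  -7  -7  -8  -9
 -10 -11 -12 -12 -12 -10  -9  -9 -10 -10 -10 -10  -9  -7  -7  -6  -5  -5]
top nib 0.083 [57 60 63 67 73 78 82 84 83 80 74 68 63 56 52 50]
top nib 0.08 [57 59 62 66 73 78 82 85 85 82 76 70 63 56 52 
[... 389 characters left out ...]
e 0.047 [ 21  22  22  22  23  22  22  21  16   9   1  -7 -12 -15 -15 -14 -15 -17
 -21 -23 -24 -24 -23 -22 -22 -22 -21 -21 -21 -22 -22 -22 -22 -21 -22 -22]
scene 0.04 [ 21  22  22  21  22  23  24  23  19  12   6   1  -2  -5  -7 -11 -16 -20
 -23 -25 -25 -25 -24 -24 -22 -22 -21 -22 -22 -22 -21 -22 -22 -22 -22 -22]
scene 0.033 [ 16  17  18  19  20  21  22  21  18  13   6  -3 -12 -18 -21 -21 -21 -22
 -22 -21 -21 -21 -22 -23 -23 -22 -22 -22 -23 -23 -23 -23 -22 -22 -22 -23]
scene nib 0.083 [52 53 54 56 57 60 67 73 76 73 66 59 54 52 52 53]
scene nib 0.08 [ 70  72  74  75  78  85  94 100 101  96  89  83  79  77  76  76]
scene nib 0.077 [100 100 101 104 105 110 116 120 120 115 109 105 104 103 104 104]
```

```bash
python3 - <<'E'
from h import *
f=np.load("f.npy");out=[]
for n in("scene","top"):
    r=rect(n,cv2.imread(f"pics/w5{n}.png").astype(np.float32),f,x0=.01,x1=.11,y0=.05,y1=.1,s=5900)
    lo,hi=(45,140) if n=="scene" else (45,135);r=np.clip((r-lo)/(hi-lo)*255,0,255).astype(np.uint8)
    for k in range(0,50,5): cv2.line(r,(int(k*5.9),0),(int(k*5.9),590),(0,255,255) if k==25 else (80,80,0),1) if k==25 else cv2.line(r,(int(k*5.9),0),(int(k*5.9),8),(0,255,255),1)
    out.append(r)
cv2.imwrite("pics/r3.png",np.hstack(out))
E
```

```text
(no output)
```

View pics/r3.png

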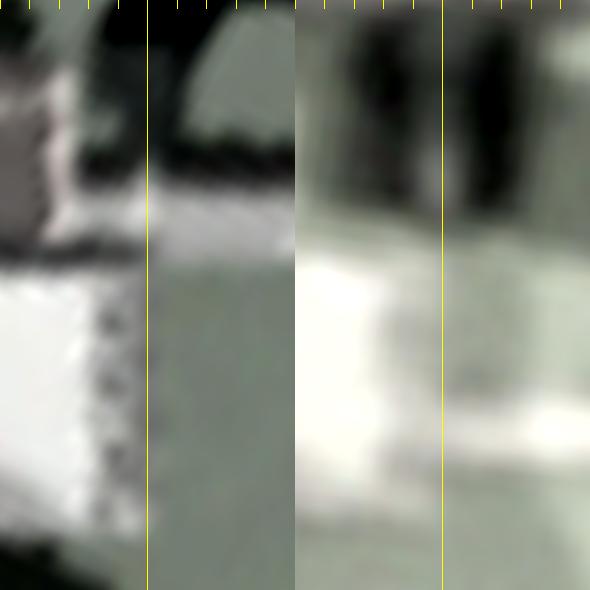

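Both rectified views show the blade's tip edge level with the nib within about 1 mm. In the scene view the teeth run from col 143 (top edge) to 155 (bottom edge), with the nib at 146. In the top view the teeth end at about 440, with the nib at 440. Now to lock it by regrasping the raised tab.

```bash
python3 - <<'E'
from h import *
o=now();p=o["tool_pos"];R=Ro.from_euler("xyz",o["tool_rot"])
f=np.load("f.npy");y=np.radians(-9.4)-np.pi
T=np.array([.519,-.1178,.215]);print(step(p,R,T,RT(y)))
E
```

```text
t 20.725 p [ 0.3586 -0.3289  0.2592] rpy [-1.5707 -0.     -2.6371] q [-0.8999  0.2542  1.588  -0.      1.2994  0.1664] F [-0.8446  0.8467  0.324 ] M [-0.0416 -0.0223 -0.0182] op 0.045689145223737855
[-242.5   44.2 -107.3   -0.    38.3   -0. ]
```

Call:
apply_moves:
  plan:
    - [-0.048,0.009,-0.021,0,8,0,0]
    - [-0.097,0.018,-0.043,0,16,0,0]
    - [-0.145,0.026,-0.064,0,24,0,0]
    - [-0.194,0.035,-0.086,0,32,0,0]
    - [-0.2425,0.044,-0.107,0,38.3,0,0]
  squeeze: 15

```text
time: 21.35
tool_pos: [0.5201, -0.1165, 0.215]
tool_rot: [-1.571, 0.0, 2.974]
contact_force: [0.8, -0.6, 0.1]
opening: 0.0452
```

```bash
python3 - <<'E'
from h import *
o=now();p=o["tool_pos"];R=Ro.from_euler("xyz",o["tool_rot"])
f=np.load("f.npy");y=np.radians(-9.4)-np.pi
T=np.array([.519,-.1178,.126]);print(step(p,R,T,RT(y)))
E
```

```text
t 21.35 p [ 0.5201 -0.1165  0.215 ] rpy [-1.5705  0.0004  2.9737] q [-0.3641  0.3755  1.539  -0.0002  1.2266  1.3746] F [ 0.8114 -0.5574  0.0742] M [-0.0096 -0.0099  0.0431] op 0.045235829028954726
[ 0.9 89.   1.4 -0.  -0.2 -0. ]
```

Call:
apply_moves:
  plan:
    - [0,0.03,0.001,0,0,0,0]
    - [0,0.06,0.001,0,0,0,0]
    - [0,0.088,0.001,0,0,0,0]
    - [0,0.088,0.001,0,0,0,0.3]
    - [0,0.088,0.001,0,0,0,1]

```text
time: 21.98
tool_pos: [0.5196, -0.1192, 0.1282]
tool_rot: [-1.571, 0.001, 2.978]
contact_force: [0.1, 1.7, 0.3]
opening: 0.0304
```

Call:
apply_moves:
  plan:
    - [0,0,0,0,0,0,1]
    - [0,0,0,0,0,0,1]
    - [0,0,0,0,0,0,1]
    - [0,0,0,0,0,0,1]
    - [0,0,0,0,0,0,1]

```text
time: 22.6
tool_pos: [0.5192, -0.1172, 0.1284]
tool_rot: [-1.573, 0.001, 2.978]
contact_force: [-0.3, 9.6, 1.1]
opening: 0.0221
```

```bash
python3 - <<'E'
from h import *
o=now();f=np.load("f.npy");p=o["tool_pos"]
g=inv(f,p+np.array([0,0,.008]));d=(g-[-.035,-.08,.05])*1e3;r=np.hypot(d[0],d[2]);a0=np.arctan2(d[2],-d[0]);print(g,r,np.degrees(a0))
e=np.arctan2(6,85)-np.radians(2.5)
for a in np.linspace(a0,e,11): print(np.degrees(a).round(1),"tool x %.1f y %.1f"%(-( -r*np.cos(a)-d[0]),-(r*np.sin(a)-d[2])))
E
```

```text
t 22.6 p [ 0.5192 -0.1172  0.1284] rpy [-1.5734  0.0006  2.9776] q [-0.3676  0.4677  1.6569  0.0032  1.0168  1.3655] F [-0.3217  9.5943  1.1141] M [ 1.4021  0.1585 -0.018 ] op 0.022052070774435464
[-0.0566 -0.0793  0.1364] 89.0934867463976 75.98712015827303
76.0 tool x -0.0 y -0.0
68.5 tool x 11.0 y 3.5
61.1 tool x 21.5 y 8.4
53.7 tool x 31.2 y 14.7
46.2 tool x 40.1 y 22.1
38.8 tool x 47.9 y 30.7
31.3 tool x 54.5 y 40.1
23.9 tool x 59.9 y 50.4
16.4 tool x 63.9 y 61.2
9.0 tool x 66.4 y 72.5
1.5 tool x 67.5 y 84.1
```

Gripped (22 mm). Swing down.

Call:
apply_moves:
  plan:
    - [0.011,0.0035,0,0,0,0,1]
    - [0.0215,0.0085,0,0,0,0,1]
    - [0.031,0.0145,0,0,0,0,1]
    - [0.04,0.022,0,0,0,0,1]
    - [0.048,0.0305,0,0,0,0,1]

```text
time: 23.22
tool_pos: [0.4717, -0.1095, 0.0984]
tool_rot: [-1.573, 0.002, 2.978]
contact_force: [-1.0, 10.7, 5.0]
opening: 0.0218
```

Call:
apply_moves:
  plan:
    - [0.0065,0.0095,0,0,0,0,1]
    - [0.012,0.02,0,0,0,0,1]
    - [0.016,0.0305,0,0,0,0,1]
    - [0.0185,0.042,0,0,0,0,1]
    - [0.0195,0.051,0,0,0,0,1]

```text
time: 23.85
tool_pos: [0.4503, -0.106, 0.046]
tool_rot: [-1.573, -0.005, 2.978]
contact_force: [-5.1, 9.6, 3.3]
opening: 0.0219
```

Call:
apply_moves:
  plan:
    - [-0.001,0.002,0,0,0,0,1]
    - [-0.001,0.004,0,0,0,0,1]
    - [-0.001,0.006,0,0,0,0,1]
    - [-0.001,0.006,0,0,0,0,1]
    - [-0.001,0.006,0,0,0,0,1]

```text
time: 24.48
tool_pos: [0.4501, -0.1059, 0.0396]
tool_rot: [-1.573, -0.008, 2.978]
contact_force: [-9.5, 8.8, -0.8]
opening: 0.0215
```

The z-force doesn't confirm the stop, so I'll release, close the fingers and press on the tab from above.

Call:
apply_moves:
  plan:
    - [0,0,0,0,0,0,0]
    - [0,0,0,0,0,0,0]
    - [0,0,0,0,0,0,0]
    - [0,-0.03,0,0,0,0,0]
    - [0,-0.065,0,0,0,0,0]

```text
time: 25.1
tool_pos: [0.4533, -0.1083, 0.1053]
tool_rot: [-1.571, -0.001, 2.977]
contact_force: [0.9, -0.4, -0.0]
opening: 0.0459
```

```bash
python3 - <<'E'
from h import *
o=now();p=o["tool_pos"];R=Ro.from_euler("xyz",o["tool_rot"]);f=np.load("f.npy")
T=F(f,[-.122,-.08,.072])[0];print(T,step(p,R,T,RT(np.radians(-9.4)-np.pi)))
im=cams.read_camera("scene");cv2.imwrite("pics/a5.png",im)
d=cv2.absdiff(im,cv2.imread("pics/scene0.png"))[165:285,195:375].sum(2)
E
```

```text
t 25.1 p [ 0.4533 -0.1083  0.1053] rpy [-1.5708 -0.0008  2.9774] q [-0.3991  0.3983  1.8608 -0.0002  0.8833  1.3361] F [ 0.9349 -0.3532 -0.0045] M [-0.0187 -0.0008 -0.0212] op 0.045912786195232244
[ 0.4546 -0.1069  0.072 ] [-1.1 33.3 -1.5  0.  -0.   0. ]
```

Call:
apply_moves:
  plan:
    - [-0.001,0,0,0,0,0,1]
    - [-0.001,0,0,0,0,0,1]
    - [-0.001,0,0,0,0,0,1]
    - [-0.001,0.01,0,0,0,0,1]
    - [-0.001,0.02,0,0,0,0,1]

```text
time: 25.78
tool_pos: [0.4541, -0.1082, 0.0836]
tool_rot: [-1.571, -0.001, 2.978]
contact_force: [-0.6, 0.2, -1.1]
opening: 0.0021
```

Call:
apply_moves:
  plan:
    - [0,0.004,0,0,0,0,1]
    - [0,0.008,0,0,0,0,1]
    - [0,0.012,0,0,0,0,1]
    - [0,0.014,0,0,0,0,1]
    - [0,0.015,0,0,0,0,1]

```text
time: 26.4
tool_pos: [0.4544, -0.1084, 0.0715]
tool_rot: [-1.57, 0.001, 2.978]
contact_force: [-7.9, 2.6, 27.3]
opening: 0.0005
```

Stop confirmed: the fingertips are at 60.5 mm (tab top is 61 mm when down) with 27 N. Retreat and check the setting.

Call:
apply_moves:
  plan:
    - [0,-0.03,0,0,0,0,1]
    - [0,-0.08,0,0,0,0,1]
    - [0,-0.13,0,0,0,0,1]
    - [0.02,-0.18,0.04,0,0,0,1]
    - [0.04,-0.19,0.09,0,0,0,1]

```text
time: 27.02
tool_pos: [0.4009, -0.1914, 0.2629]
tool_rot: [-1.568, 0.006, 2.981]
contact_force: [0.5, -0.9, -0.7]
opening: 0.0002
```

Call:
apply_moves:
  plan:
    - [0.02,0,0.045,0,0,0,0]
    - [0.04,0,0.09,0,0,0,0]
    - [0.05,0,0.12,0,0,0,0]
    - [0.05,0,0.12,0,0,0,0]
    - [0.05,0,0.12,0,0,0,0]

```text
time: 27.65
tool_pos: [0.3315, -0.3002, 0.2597]
tool_rot: [-1.571, 0.0, 2.977]
contact_force: [-0.4, -0.1, -0.2]
opening: 0.0438
```

```bash
python3 - <<'E'
from h import *
f=np.load("f.npy");o=now();row=lambda x:int((.12-x)*4000)
ph=cv2.phaseCorrelate
for n in("scene","top"):
    a=np.mean([cams.read_camera(n).astype(float) for _ in range(10)],0);cv2.imwrite(f"pics/w6{n}.png",a.astype(np.uint8))
    R=[cv2.cvtColor(rect(n,cv2.imread(f"pics/{i}.png"),f,s=4000,y1=.11),cv2.COLOR_BGR2GRAY).astype(np.float32)[row(.06):row(.025),120:320] for i in("w5"+n,"w6"+n)]
    w=cv2.createHanningWindow(R[0].shape[::-1],cv2.CV_32F);print(n,"blade shift mm (y,-x)",np.array(ph(R[0],R[1],w)[0])/4)
# arch & bystanders vs start
a,b=[cv2.imread(f"pics/{i}.png").astype(int) for i in("top0","w6top")]
d=np.abs(a-b).sum(2)
for nm,(x0,y0,x1,y1) in dict(arch=(355,205,380,248),guard=(328,216,350,233),mat=(408,197,500,268),left=(205,130,266,225),wheel=(298,199,322,223)).items(): print(nm,d[y0:y1,x0:x1].mean().round(1),(d[y0:y1,x0:x1]>90).sum())
E
```

```text
t 27.65 p [ 0.3315 -0.3002  0.2597] rpy [-1.5712  0.      2.9775] q [-0.908   0.1802  1.6836  0.0004  1.278   0.8268] F [-0.4302 -0.0643 -0.2394] M [0.0405 0.0181 0.0386] op 0.04382025589032348
scene blade shift mm (y,-x) [-0.0504  0.0116]
top blade shift mm (y,-x) [-0.0113  0.0299]
arch 24.2 0
guard 18.5 0
mat 14.4 2
left 18.1 0
wheel 16.9 0
```

Setting unchanged (shift ≤0.05 mm), the arch region matches its pressed-down start image and the bystanders haven't moved. Handing in.

```bash
python3 -c "
from cell import robot
print(robot.hand_in())"
```

```text
the job is handed in; nothing more can be done
None
```

I lifted the arch to its upper stop, set the blade by the handwheel, pressed the arch back down and handed the job in at about 29 s. The blade edge looks level with the gauge point, but I can only vouch for that to about 1 mm.

- **Arch up:** the lever met its upper stop with about 25 N of reaction before I released it.
- **Handwheel:** I turned it about 4.12 rad clockwise over two grasps, which should be about 49.5 mm of slide travel.
- **Setting:**
  - Early scene readings of the remaining gap disagreed by about 2 mm, depending on the background and the blade's thickness. I settled it by combining both cameras with the nominal start position.
  - In the last rectified views the blade edge was between about 74 and 76 mm, and the gauge point was at 74.5 to 75 mm.
- **Arch down:** swinging the tab down in the grip did not clearly reach the stop. I pressed it from above with closed fingers and it stopped at 60.5 mm with 27 N; the tab's top should be at 61 mm when fully down.
- **After locking:** the blade had moved 0.05 mm or less in both cameras. The arch, guard, mat and left-hand items matched the start image, and the arm was clear of everything.

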